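# Offer the guest a sweet with the bamboo tongs

## Task

Offer the guest the pressed-sugar sweet: pull the snug lid off the sweets keeper and stand it upright on the chest top, then take up the bamboo tongs, close their tips on the sweet and lift it, touching the sweet with nothing but the tongs. Finish while still holding it up: the sweet pinched between the tong tips, the tongs in the gripper, the sweet at least 12 cm above the chest top, everything held still and clear of all else. Leave the other things on the chest where they stand and do not drop the sweet or the lid.

Things in the scene. Friction and masses are not known exactly. Their poses are not given: they have to be found in the camera images.
- chest: Low two-drawer paulownia chest, 400 (x) by 800 (y) by 140 mm high, fixed, standing on the mats. Origin at the centre of its underside; its flat top, on which everything stands, is 140 mm above the origin. The drawers are not used. On its front strip there is free room for the lid between the chopstick rest and the tongs or fan case at either end.
- keeper: Base of the sweets keeper, turned brown wood, fixed on the chest top; origin at the centre of its underside. A round plinth 104 mm across, 18 mm high, carries the lid; from it rises a round spigot 73 mm across, flat top 36 mm above the origin, with the sweet in its middle. Four small sprung brass catches round the spigot snap over a bead inside the lid.
- lid: The keeper's deep turned-wood lid, loose, about 110 g, 88 mm across; origin at the centre of its open underside (18 mm above the keeper's origin while on). Body 56 mm high (hollow 52 mm deep), knob above it. The catches hold it until pulled straight up with 8 to 12 N, and let go within 5 mm. It must rise 50 mm to clear spigot and sweet.
- lid_knob (a point): Middle of the lid's knob, on the lid's axis, 70 mm above its underside. The knob is a round upright post 23 mm across, from 56 to 84 mm above the lid's underside.
- sweet: The same sweet as sweet_center, origin at the centre of its underside.
- sweet_center (a point): Centre (half-way up) of the sweet: an off-white pressed-sugar sweet in the shape of a chrysanthemum, a hard round block 34 mm across and 28 mm high, about 30 g, z axis up. It stands loose on the spigot, under the lid at first, its centre 50 mm above the chest top.
- tongs_grip (a point): Where to grip the tongs: mid-way between the arms, 11 mm above the surface they lie on, near their centre of mass. x axis: along the tongs to the tips (90 mm ahead; the bow ends 95 mm behind); y: across the arms. Over the outer faces here the arms measure 58 mm at rest, 50 mm when squeezed just enough to carry them still wide open, 40 mm when shut on the sweet.
- tongs_tip (a point): Mid-way between the tong arms where the sweet is best held: 75 mm ahead of tongs_grip, same axes; the arms end 15 mm further on. Inside gap here 68 mm at rest, 52 mm with the arms 50 mm over their outer faces at the grip point. The last 60 mm of the arms are only 14 mm wide, 4 to 18 mm above the surface the tongs lie on.
- tongs: Sprung tongs, a bent strip of dark bamboo 22 mm wide, 4 mm thick, 40 g, lying on its edges so that it opens and shuts level, left or right of the keeper, tips roughly away from the robot. Origin between the arms' roots, underside, 75 mm behind tongs_grip, same axes. At the grip 3.5 N a side squeezes it to 50 mm, 8 N brings it to the sweet, 15 to 30 N holds it; let go, it springs open.
- tong_left: The tong arm on the +y side of the tongs: origin at its root on the bow, x along the arm to its tip (165 mm).
- tong_right: The tong arm on the -y side, likewise.
- fan_case: Bystander: black lacquer fan case 230 by 34 by 20 mm high, lying along its x axis, from 25 mm behind its origin to 205 mm ahead of it; it lies on the side of the keeper where the tongs do not.
- fox: Bystander: white porcelain fox figurine, 52 mm across and 97 mm high, at the back.
- go_bowl: Bystander: turned chestnut go bowl with its lid, 116 mm across, 89 mm high, at the back right.
- rest: Bystander: celadon chopstick rest, 58 by 18 by 13 mm high, in front of the keeper.
- bell: Bystander: small brass bell, 44 mm across, 50 mm high, to the right of the keeper and behind.
- tea_caddy: Bystander: black lacquer tea caddy, 67 mm across, 67 mm high, at the back.
- cup: Bystander: small clay cup, 52 mm across, 42 mm high, behind the keeper.

How it is judged:
By the outcome, as a careful person would: the job done as asked, in the order asked, and still so for the second after the job is handed in, while the arm keeps its last pose, push and grip.
It also fails if it takes over 61 s, if anything falls off the work surface, if the arm or the gripper's body presses on something with over 40 N, if the wrist force passes 120 N, or if a joint passes its speed limit or range.

## Robot

A 6-joint arm with a two-finger parallel gripper is mounted at the origin on the work surface. World frame = base frame: x ahead of the robot, y to its left, z up, the work surface at z = 0. Lengths are in m, angles in rad, forces in N, time in s.
With the tool pointing down it reaches from about 0.35 to 0.875 m from the base axis. Payload 15.5 kg.
Tool frame: the origin (TCP) lies midway between the tips of the shut fingers; the grasp point (between the pads) lies 19 mm behind it; z points along the fingers, y is the direction in which the jaws open and shut (so a half turn about z gives the same grasp; the last joint's range is limited). The gripper opens to 85 mm and grips with 20 to 120 N. Pads are 22 mm wide; open, the fingers measure 114 mm over their backs; the gripper's body (76 mm by 85 mm) begins 54 mm behind the grasp point. The pads swing forward as they close: fully open they stand 13 mm farther back than shut.
Start: joints at [-1.325, 0.494, 1.345, -0, 1.302, -0.096], TCP at [0.209, -0.589, 0.231] pointing down, gripper open.
Joint ranges: [-2.91, 2.91], [-0.82, 2.16], [0.22, 2.67], [-1.22, 4.37], [0.12, 2.79], [-3.08, 3.08]. Speed limits (rad/s): [1.89, 1.89, 2.57, 3.01, 3.01, 3.01].

## Interface

Orientations are given as a 3x3 rotation matrix whose columns are the frame's x, y, z axes.
In Python, from rig import env gives the robot as it stands. The module is installed in compiled form; this text tells all that it offers.
- The arm moves only by the shell command python3 -m creep 'ROWS' [OPENING] [FORCE]. ROWS is JSON, a list of rows, each a list of 6 numbers: the shift along the tool's x, y, z in mm, then the turn, a rotation vector about the tool's x, y, z in rad. In form: [[dx, dy, dz, ax, ay, az], ...]. A call has 1 to 10 rows; each row is the pose to reach, as a shift and turn from the pose commanded when the call began, along the tool's axes at that moment; what a row does not reach only later rows make up. A row lasts 1/10 s, in which the tool goes at most 50 mm and 8.59 degrees, less where a joint would pass 70% of its speed; a pose out of reach is approached as far as the arm can. A call with a gripper value outside its range is refused whole. OPENING is the gripper's target within -1 to 1 (fully open at 1, half-way at 0, shut at -1), set as the call begins (- or left out, the last holds). The fingers move at their own pace and stop on an object; FORCE is the grip in N (left out, the last holds). Time passes only in rows, so rows that repeat a pose let the fingers close. It gives the time, the measured TCP pose, the force and the opening at its end, in the units of the state.
- env.sense(): the state, without advancing time (a new reading comes with each control period).
- env.snapshot(name): name is "side" or "top" or "wrist"; returns the picture (400x640x3 uint8, red, green, blue); there is no depth.
- env.calibration(name): a dict with "intrinsics" (3x3 intrinsics, pixels), "pose" (4x4, takes a point from camera to world coordinates). Camera axes: x right, y down, z forward; pixel columns grow to the right and rows downward; lengths in m; the calibration is good to about 2 mm. A picture is of the moment at which its call begins: read the wrist's pose just before it. calibration takes no time and is no camera call; for the wrist camera it gives the pose at the moment of the call.
- env.hand_in(): hands the job in, once; it reports no verdict.
The state is a dict: "t": time; "qpos": joint angles; "joint_vel": joint speeds; "effort": joint torques, N m; "tool_pos": TCP position; "tool_rot": TCP orientation; "wrist_force": force on the tool from outside, world axes, zero at the start; "moment": the same for the moment, N m; "finger_gap": opening from 0.0 (shut) to 1.0 (fully open).
Only numpy, scipy, OpenCV 4.12 (cv2) and the standard library are available. Lean on these libraries where they do the work, as an engineer would, in place of code of your own. Each camera call takes 0.05 s, during which the arm holds its last target.

## Working session

There is one attempt and no reset: what is moved stays moved. The work goes in short steps, Python scripts to look and compute and a shell command to move; the robot and the scene stay as the last step left them, time stands still between calls to the robot, and variables do not carry over. Pictures are saved under pics/ and viewed, and the job is handed in when it is done.

```bash
ls; mkdir -p pics; python3 - <<'E'
from rig import env
import cv2
s=env.sense()
for k in s: print(k,s[k])
for n in ("side","top","wrist"):
    c=env.calibration(n); print(n,c)
    im=env.snapshot(n); cv2.imwrite(f"pics/{n}0.png",im[:,:,::-1])
E
```

```text
pics
t 0.0
qpos [-1.32449906e+00  4.94209076e-01  1.34612733e+00  1.88062931e-05
  1.30249499e+00 -9.55003134e-02]
joint_vel [-0.00185063 -0.00134969 -0.00072509 -0.00063507 -0.0005287   0.00111705]
effort [-2.32292572e-03 -8.82156372e+01 -3.83861804e+01 -2.07469511e-04
  1.00399859e-02 -3.32960121e-05]
tool_pos [ 0.20940961 -0.58849595  0.23068544]
tool_rot [[ 9.42155366e-01  3.35176349e-01 -2.84438618e-04]
 [ 3.35176442e-01 -9.42154604e-01  1.20578578e-03]
 [ 1.36165724e-04 -1.23137467e-03 -9.99999233e-01]]
wrist_force [ 0.89819363 -1.01251222  0.1313618 ]
moment [-0.00338731  0.01195119  0.04014052]
finger_gap 1.0015734360970396
side {'intrinsics': array([[437.69224314,   0.        , 320.36360465],
       [  0.        , 437.69224314, 191.50013227],
       [  0.        ,   0.        ,   1.        ]]), 'pose': array([[ 0.98689845, -0.12045736,  0.10733814,  0.46597633],
       [-0.16124186, -0.71283952,  0.68254003, -0.78562337],
       [-0.0057021 , -0.6909051 , -0.72292298,  0.97414241],
       [ 0.        ,  0.        ,  0.        ,  1.        ]])}
top {'intrinsics': array([[507.
[... 222 characters left out ...]
.99990191,  0.01072975,  0.009002  , -0.01275332],
       [-0.01050385, -0.14932822, -0.98873189,  1.36924033],
       [ 0.        ,  0.        ,  0.        ,  1.        ]])}
wrist {'intrinsics': array([[351.6839336 ,   0.        , 319.18142897],
       [  0.        , 351.6839336 , 190.86204613],
       [  0.        ,   0.        ,   1.        ]]), 'pose': array([[ 3.35269112e-01, -9.00898300e-01, -2.75639031e-01,
         2.79600552e-01],
       [-9.42121903e-01, -3.20900296e-01, -9.71046881e-02,
        -5.64315536e-01],
       [-9.71198217e-04,  2.92241771e-01, -9.56343978e-01,
         3.73071560e-01],
       [ 0.00000000e+00,  0.00000000e+00,  0.00000000e+00,
         1.00000000e+00]])}
```

View pics/top0.png

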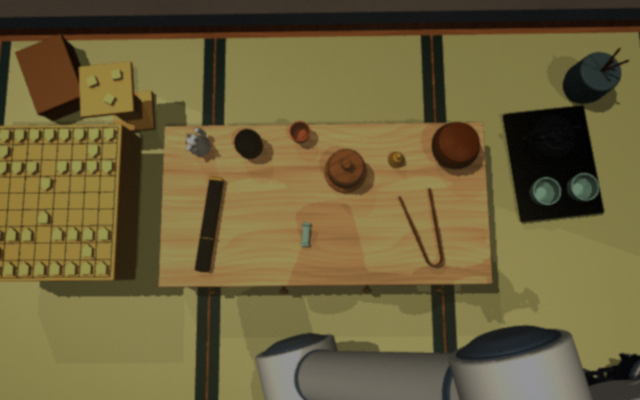

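View pics/side0.png

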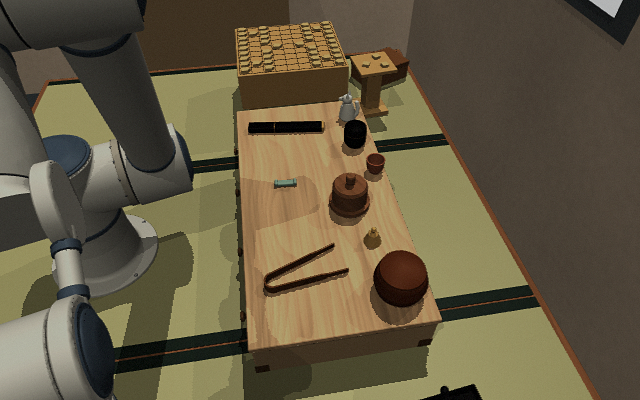

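View pics/wrist0.png

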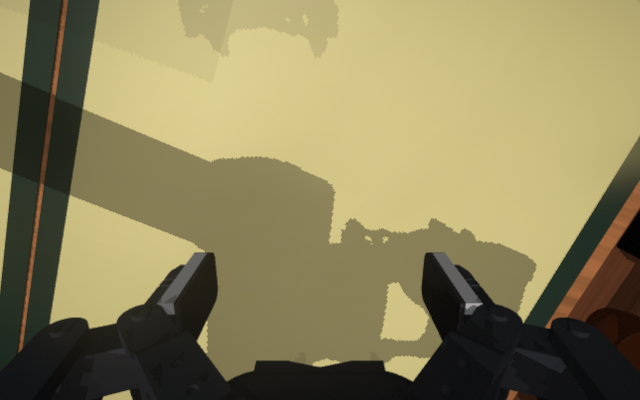

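The top view shows the keeper near (347,170) with its knob at (347,164), the tongs on the right (tips (402,198) and (431,190), bow (435,264)), the rest at (306,235) and the fan case on the left (209,225). The side view agrees.

```bash
cat > h.py <<'E'
import numpy as np, cv2
from rig import env
def ray(n,u,v,c=None):
    c=c or env.calibration(n); K=c["intrinsics"];P=c["pose"]
    d=P[:3,:3]@np.linalg.solve(K,[u,v,1.]); return P[:3,3],d
def onz(n,u,v,z,c=None):
    o,d=ray(n,u,v,c); return o+d*(z-o[2])/d[2]
def proj(n,p,c=None):
    c=c or env.calibration(n); K=c["intrinsics"];P=c["pose"]
    q=K@(P[:3,:3].T@(np.asarray(p,float)-P[:3,3])); return q[:2]/q[2]
def tri(obs):
    A=np.zeros((3,3));b=np.zeros(3)
    for n,u,v in obs:
        o,d=ray(n,u,v); d=d/np.linalg.norm(d); M=np.eye(3)-np.outer(d,d);A+=M;b+=M@o
    return np.linalg.solve(A,b)
E
python3 - <<'E'
from h import *
t=cv2.imread("pics/top0.png")
cv2.imwrite("pics/tz0.png",cv2.resize(t[120:280,290:490],None,fx=4,fy=3.75*4/3.75*0.9,interpolation=cv2.INTER_CUBIC))
cv2.imwrite("pics/tz0.png",cv2.resize(t[130:280,300:490],(760,600),interpolation=cv2.INTER_CUBIC))
s=cv2.imread("pics/side0.png")
cv2.imwrite("pics/sz0.png",cv2.resize(s[165:305,255:445],(760,560),interpolation=cv2.INTER_CUBIC))
E
```

```text
(no output)
```

View pics/tz0.png

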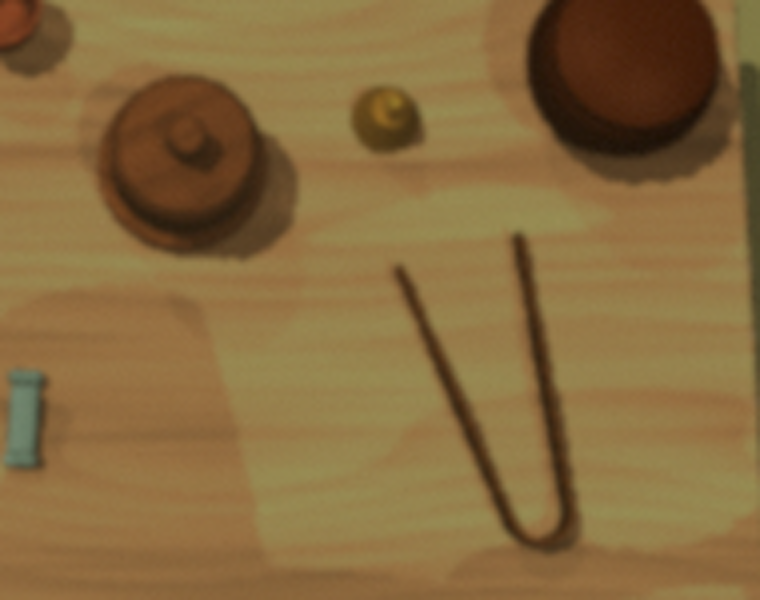

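View pics/sz0.png

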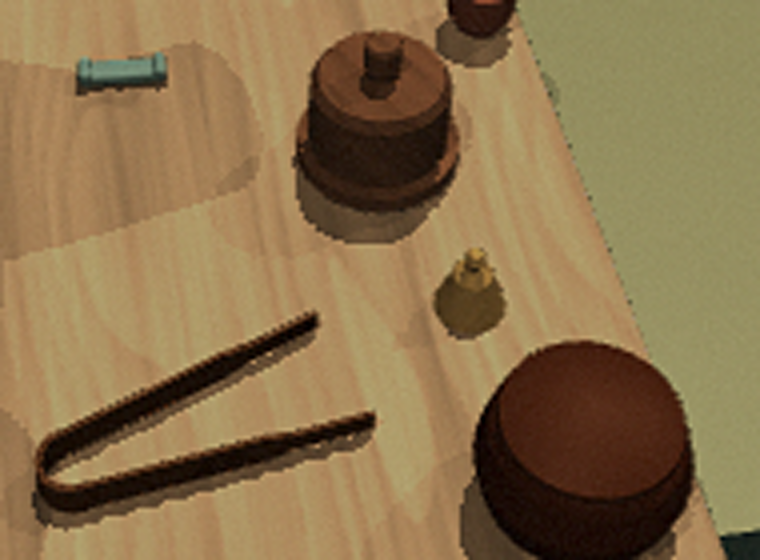

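```bash
python3 - <<'E'
from h import *
np.set_printoptions(precision=4,suppress=True)
T=lambda x,y:(300+x/4,130+y/4)
S=lambda x,y:(255+x/4,165+y/4)
print("knob top", onz("top",*T(189,132),.242), onz("side",*S(384,42),.242), tri([("top",*T(189,132)),("side",*S(384,42))]))
print("lid body", onz("top",*T((113+258)/2,148),.214))
print("plinth z.158 left edge/bot", onz("top",*T(98,165),.158),onz("top",*T(185,250),.158))
for nm,a in dict(L=(400,266),R=(518,234),bow=(543,550)).items():
    p=onz("top",*T(*a),.158 if nm!='bow' else .162);print(nm,p)
for nm,a in dict(L=(314,318),R=(372,418),bow=(40,480)).items():
    p=onz("side",*S(*a),.158 if nm!='bow' else .162);print(nm,p)
for nm,a in dict(rest=(25,420),bell=(387,120)).items(): print(nm,onz("top",*T(*a),.15))
print("fan",onz("top",209,225,.16),onz("top",203,270,.16),onz("top",214,180,.16))
print("chest", onz("top",160,286,.14),onz("top",491,283,.14),onz("top",484,123,.14))
print(proj("top",[.55,0,.14]))
E
```

```text
knob top [ 0.6555 -0.0559  0.242 ] [ 0.6556 -0.0543  0.242 ] [ 0.6552 -0.0558  0.2435]
lid body [ 0.6522 -0.0548  0.214 ]
plinth z.158 left edge/bot [ 0.6541 -0.0034  0.158 ] [ 0.6011 -0.0555  0.158 ]
L [ 0.5899 -0.1849  0.158 ]
R [ 0.6087 -0.2567  0.158 ]
bow [ 0.4195 -0.263   0.162 ]
L [ 0.5898 -0.1874  0.158 ]
R [ 0.6089 -0.2598  0.158 ]
bow [ 0.4256 -0.2715  0.162 ]
rest [0.4999 0.042  0.15  ]
bell [ 0.6818 -0.181   0.15  ]
fan [0.5255 0.2747 0.16  ] [0.4188 0.2863 0.16  ] [0.6351 0.2652 0.16  ]
chest [0.382  0.3935 0.14  ] [ 0.3819 -0.3973  0.14  ] [ 0.776  -0.4029  0.14  ]
[323.5767 214.613 ]
```

```bash
python3 -m creep '[[0,0,-40,0,0,0],[0,0,-80,0,0,0],[20,-20,-110,0,0,0],[55,-42,-115,0,0,0],[95,-69,-120,0,0,0],[135,-97,-120,0,0,0],[175,-124,-120,0,0,0],[215,-151,-120,0,0,0],[255,-179,-120,0,0,0],[295,-208,-120,0,0,0]]' 1
python3 -m creep '[[30,-20,0,0,0,0],[44,-30,0,0,0,0],[44,-30,0,0,0,0],[44,-30,0,0,0,0],[44,-30,0,0,0,0]]'
python3 - <<'E'
from h import *
import json
s=env.sense();c=env.calibration("wrist");im=env.snapshot("wrist");cv2.imwrite("pics/w1.png",im[:,:,::-1])
np.savez("w1.npz",K=c["intrinsics"],P=c["pose"]);print(s["tool_pos"],s["wrist_force"],s["t"])
E
```

```text
t: 1.15
tool_pos: [0.4184, -0.2922, 0.3512]
tool_rot: [[0.942, 0.335, -0.0], [0.335, -0.942, 0.0], [0.0, -0.0, -1.0]]
wrist_force: [1.1, -0.5, -0.4]
finger_gap: 1.0
t: 1.65
tool_pos: [0.4486, -0.2517, 0.3512]
tool_rot: [[0.942, 0.334, -0.0], [0.334, -0.942, -0.0], [-0.0, -0.0, -1.0]]
wrist_force: [0.9, -1.2, 0.5]
finger_gap: 1.001
[ 0.44859751 -0.25169911  0.35117085] [ 0.88502834 -1.16704944  0.51381357] 1.65
```

View pics/w1.png

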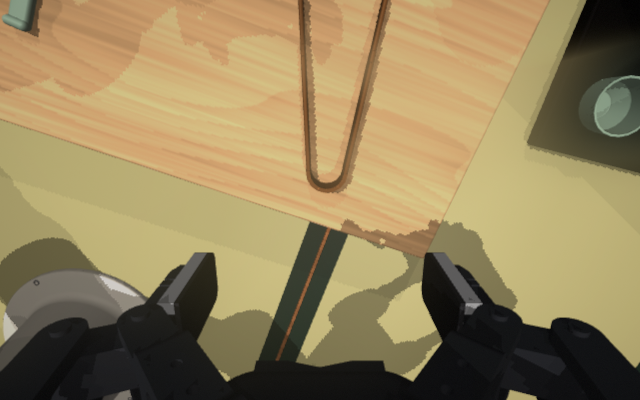

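The wrist view shows the tong bow at (327,190) with the arms leaving at the top. I'll look again from farther forward later. Next I go to the lid.

```bash
python3 -m creep '[[28,-20,0,0,0,0],[55,-40,0,0,0,0],[83,-60,0,0,0,0],[110,-80,0,0,0,0],[138,-100,0,0,0,0],[160,-116,0,0,0,0],[160,-116,0,0,0,0],[160,-116,0,0,0,0]]'
python3 - <<'E'
from h import *
c=env.calibration("wrist");im=env.snapshot("wrist");cv2.imwrite("pics/w2.png",im[:,:,::-1])
np.savez("w2.npz",K=c["intrinsics"],P=c["pose"])
E
```

```text
t: 2.5
tool_pos: [0.5609, -0.0886, 0.351]
tool_rot: [[0.942, 0.335, -0.001], [0.335, -0.942, -0.0], [-0.001, -0.0, -1.0]]
wrist_force: [-0.1, -0.1, 0.5]
finger_gap: 0.995
```

View pics/w2.png

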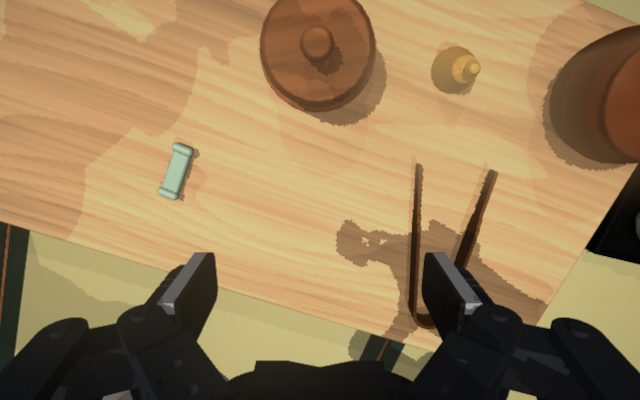

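The wrist picture shows the knob top at about (316,40), the tong tips at (418,165) and (492,171), and the bow at (427,325). All of the tongs are in view.

```bash
python3 - <<'E'
from h import *
t=cv2.imread("pics/w2.png")
cv2.imwrite("pics/w2a.png",cv2.resize(t[0:110,250:390],(700,550),interpolation=cv2.INTER_CUBIC))
cv2.imwrite("pics/w2b.png",cv2.resize(t[150:340,390:510],None,fx=3,fy=3,interpolation=cv2.INTER_CUBIC))
E
```

```text
(no output)
```

View pics/w2a.png

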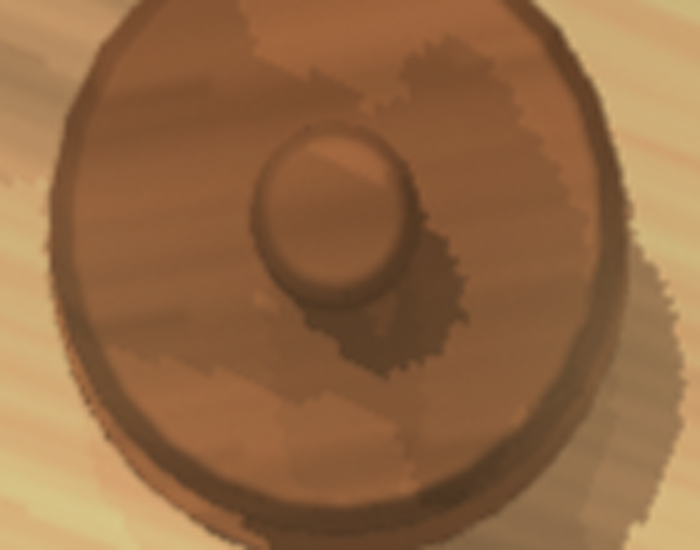

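View pics/w2b.png

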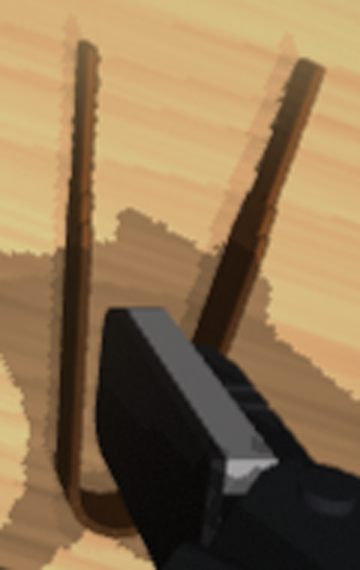

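```bash
python3 - <<'E'
from h import *
np.set_printoptions(precision=4,suppress=True)
d=np.load("w2.npz");c=dict(intrinsics=d["K"],pose=d["P"])
print(onz("w",317,42.4,.242,c))
L=onz("w",419.3,164.3,.158,c);R=onz("w",492,171,.158,c);print(L,R)
s=env.sense();print(s["tool_pos"])
R_=s["tool_rot"];print("d to knob TCP@.219 tool mm",R_.T@(np.array([.6555,-.055,.219])-s["tool_pos"])*1000)
E
```

```text
[ 0.6549 -0.0542  0.242 ]
[ 0.5926 -0.1815  0.158 ] [ 0.6103 -0.2514  0.158 ]
[ 0.5606 -0.089   0.3512]
d to knob TCP@.219 tool mm [100.8191  -0.2912 132.1367]
```

```bash
python3 -m creep '[[30,0,0,0,0,0],[60,0,10,0,0,0],[85,-1,25,0,0,0],[100,-1,45,0,0,0],[100,-1,70,0,0,0],[100,-1,90,0,0,0],[100,-1,110,0,0,0],[100,-1,122,0,0,0],[100,-1,132,0,0,0],[100,-1,132,0,0,0]]' 1 && python3 -m creep '[[0,0,0,0,0,0],[0,0,0,0,0,0],[0,0,0,0,0,0],[0,0,0,0,0,0],[0,0,0,0,0,0],[0,0,0,0,0,0],[0,0,0,0,0,0],[0,0,0,0,0,0],[0,0,0,0,0,0],[0,0,0,0,0,0]]' -1 70
python3 - <<'E'
from h import *
im=env.snapshot("wrist");cv2.imwrite("pics/w3.png",im[:,:,::-1])
E
```

```text
t: 3.55
tool_pos: [0.6543, -0.0541, 0.2184]
tool_rot: [[0.942, 0.334, -0.002], [0.334, -0.942, 0.0], [-0.001, -0.001, -1.0]]
wrist_force: [-0.8, -0.2, -0.6]
finger_gap: 1.004
t: 4.55
tool_pos: [0.655, -0.0534, 0.2199]
tool_rot: [[0.942, 0.335, 0.001], [0.335, -0.942, 0.0], [0.001, 0.0, -1.0]]
wrist_force: [-1.6, 1.9, 5.9]
finger_gap: 0.241
```

View pics/w3.png

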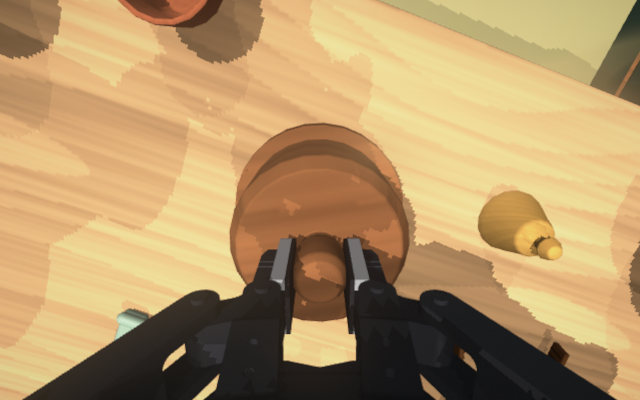

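The knob is held between the pads (gap 0.241). I pull it straight up.

```bash
python3 -m creep '[[0,0,-2,0,0,0],[0,0,-4,0,0,0],[0,0,-6,0,0,0],[0,0,-8,0,0,0],[0,0,-12,0,0,0],[0,0,-20,0,0,0],[0,0,-30,0,0,0],[0,0,-45,0,0,0],[0,0,-60,0,0,0],[0,0,-75,0,0,0]]' && python3 -m creep '[[0,0,-15,0,0,0],[0,0,-15,0,0,0],[0,0,-15,0,0,0]]'
python3 - <<'E'
from h import *
im=env.snapshot("side");cv2.imwrite("pics/s4.png",cv2.resize(im[100:280,220:460,::-1],(720,540)))
s=env.sense();print(s["tool_pos"],s["tool_rot"],s["wrist_force"])
E
```

```text
t: 5.6
tool_pos: [0.655, -0.0537, 0.2961]
tool_rot: [[0.942, 0.335, 0.001], [0.335, -0.942, -0.0], [0.001, 0.001, -1.0]]
wrist_force: [-0.4, 0.8, -1.5]
finger_gap: 0.24
t: 5.9
tool_pos: [0.6549, -0.0536, 0.3097]
tool_rot: [[0.942, 0.335, 0.001], [0.335, -0.942, -0.0], [0.001, 0.0, -1.0]]
wrist_force: [-0.4, -0.6, -1.3]
finger_gap: 0.242
[ 0.65466112 -0.05359162  0.30898432] [[ 9.42155449e-01  3.35176124e-01 -2.76218042e-04]
 [ 3.35176149e-01 -9.42155479e-01  4.80587037e-05]
 [-2.44132211e-04 -1.37860469e-04 -9.99999961e-01]] [-0.29099356 -0.32613692 -1.50832831]
```

View pics/s4.png

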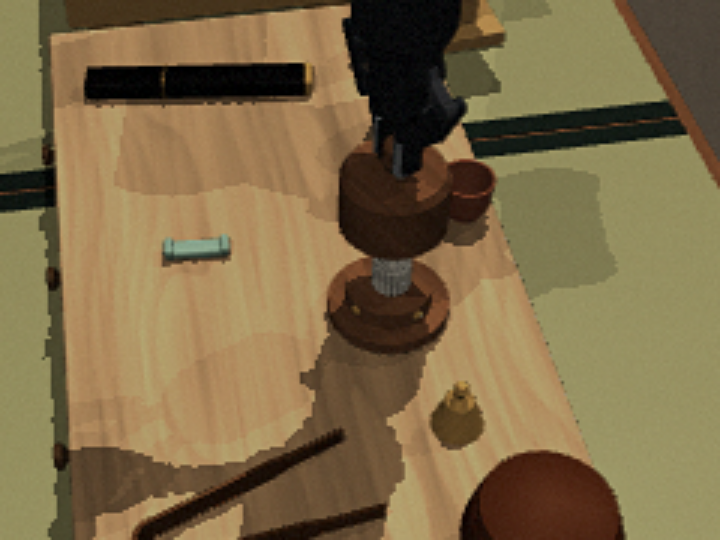

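The lid is off and level in the gripper. The sweet (pale) still stands on the spigot. I carry the lid to the free place between the rest and the fan case.

```bash
python3 -m creep '[[-5,-13,0,0,0,0],[-15,-40,0,0,0,0],[-27,-71,0,0,0,0],[-39,-103,0,0,0,0],[-51,-135,0,0,0,0],[-63,-167,0,0,0,0],[-75,-199,0,0,0,0],[-87,-231,10,0,0,0],[-96,-255,25,0,0,0],[-101,-268,40,0,0,0]]' && python3 -m creep '[[0,0,15,0,0,0],[0,0,30,0,0,0],[0,0,45,0,0,0],[0,0,54,0,0,0],[0,0,60,0,0,0],[0,0,63,0,0,0],[0,0,64,0,0,0],[0,0,64,0,0,0]]'
python3 - <<'E'
from h import *
im=env.snapshot("side");cv2.imwrite("pics/s5.png",cv2.resize(im[80:260,220:460,::-1],(720,540)))
s=env.sense();print(s["tool_pos"],s["wrist_force"])
E
```

```text
t: 6.95
tool_pos: [0.4674, 0.1666, 0.2686]
tool_rot: [[0.942, 0.337, -0.001], [0.337, -0.942, 0.0], [-0.001, -0.001, -1.0]]
wrist_force: [0.3, -0.7, -0.8]
finger_gap: 0.247
t: 7.75
tool_pos: [0.47, 0.1651, 0.2056]
tool_rot: [[0.942, 0.335, 0.0], [0.335, -0.942, 0.0], [0.0, 0.0, -1.0]]
wrist_force: [0.6, -0.1, -0.3]
finger_gap: 0.242
[0.47007627 0.16507992 0.205664  ] [ 0.61320081  0.28904968 -1.34232281]
```

View pics/s5.png

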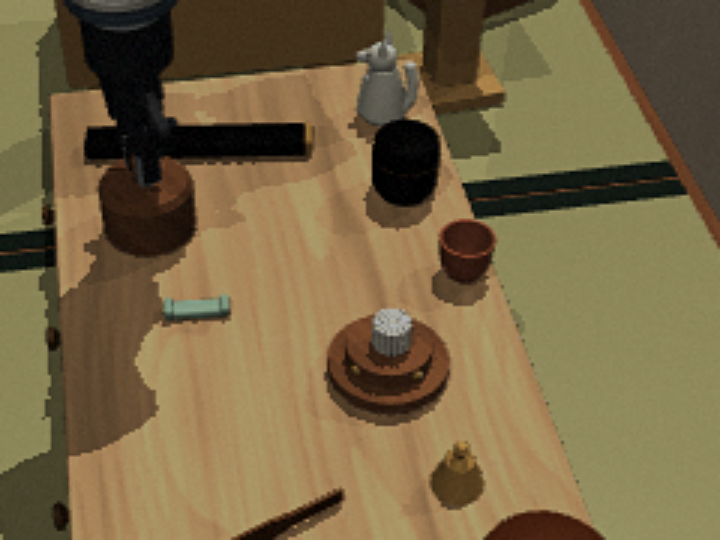

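The lid hovers just above the top, between the rest and the fan case, with room around it. I lower it the last 4 mm by feel.

```bash
python3 -m creep '[[0,0,1,0,0,0],[0,0,2,0,0,0],[0,0,3,0,0,0],[0,0,3,0,0,0]]';  python3 -m creep '[[0,0,1,0,0,0],[0,0,1,0,0,0]]'
```

```text
t: 8.2
tool_pos: [0.4698, 0.165, 0.2022]
tool_rot: [[0.942, 0.335, -0.0], [0.335, -0.942, -0.0], [-0.0, -0.0, -1.0]]
wrist_force: [-0.1, -0.8, -1.1]
finger_gap: 0.245
t: 8.4
tool_pos: [0.4698, 0.1653, 0.2018]
tool_rot: [[0.942, 0.335, 0.0], [0.335, -0.942, 0.0], [0.001, -0.0, -1.0]]
wrist_force: [-4.3, 1.6, 9.1]
finger_gap: 0.244
```

```bash
python3 -m creep '[[0,0,0,0,0,0],[0,0,0,0,0,0],[0,0,0,0,0,0],[0,0,0,0,0,0],[0,0,0,0,0,0],[0,0,0,0,0,0],[0,0,0,0,0,0],[0,0,0,0,0,0]]' 1;  python3 -m creep '[[0,0,-5,0,0,0],[0,0,-20,0,0,0],[0,0,-45,0,0,0],[0,0,-75,0,0,0],[0,0,-110,0,0,0],[0,0,-130,0,0,0],[0,0,-130,0,0,0]]'
python3 - <<'E'
from h import *
im=env.snapshot("side");cv2.imwrite("pics/s6.png",cv2.resize(im[80:260,220:460,::-1],(720,540)))
E
```

```text
t: 9.2
tool_pos: [0.4699, 0.165, 0.2013]
tool_rot: [[0.942, 0.335, -0.0], [0.335, -0.942, 0.0], [0.0, -0.0, -1.0]]
wrist_force: [0.2, -0.4, -1.2]
finger_gap: 1.0
t: 9.9
tool_pos: [0.471, 0.1653, 0.3345]
tool_rot: [[0.942, 0.335, 0.005], [0.335, -0.942, 0.001], [0.005, 0.001, -1.0]]
wrist_force: [-0.2, -0.2, -0.7]
finger_gap: 1.0
```

View pics/s6.png

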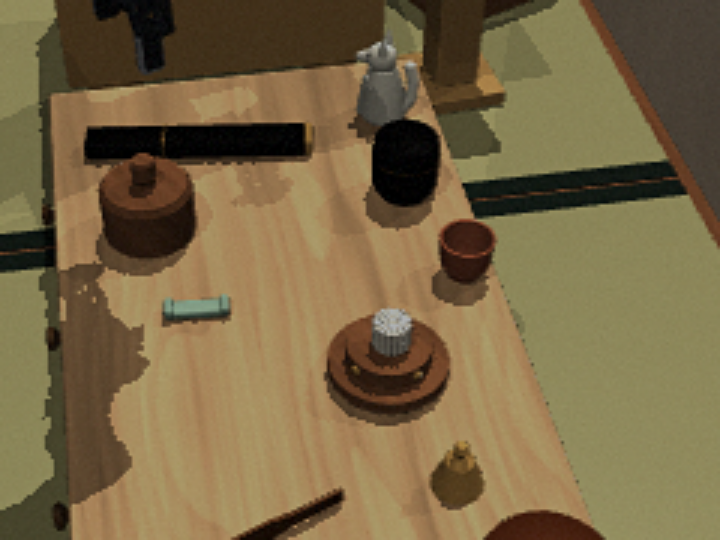

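The lid stands upright on its own. Next, the tongs.

```bash
python3 -m creep '[[-8,20,0,0,0,0],[-23,60,0,0,0,0.02],[-38,100,0,0,0,0.04],[-54,140,0,0,0,0.06],[-69,180,0,0,0,0.08],[-84,220,0,0,0,0.09],[-100,260,0,0,0,0.09],[-115,300,0,0,0,0.09],[-130,340,0,0,0,0.09],[-143,373,0,0,0,0.09]]' 1; python3 -m creep '[[-5,15,0,0,0,0],[-5,15,0,0,0,0],[-5,15,0,0,0,0],[-5,15,0,0,0,0]]'
python3 - <<'E'
from h import *
c=env.calibration("wrist");im=env.snapshot("wrist");cv2.imwrite("pics/w7.png",im[:,:,::-1])
np.savez("w7.npz",K=c["intrinsics"],P=c["pose"])
cv2.imwrite("pics/w7a.png",cv2.resize(im[0:230,200:460,::-1],None,fx=2.6,fy=2.6,interpolation=cv2.INTER_CUBIC))
E
```

```text
t: 10.95
tool_pos: [0.4594, -0.2363, 0.3302]
tool_rot: [[0.969, 0.248, -0.001], [0.248, -0.969, 0.001], [-0.001, -0.001, -1.0]]
wrist_force: [0.6, 0.6, 0.1]
finger_gap: 0.997
t: 11.35
tool_pos: [0.4591, -0.2488, 0.3311]
tool_rot: [[0.968, 0.25, -0.0], [0.25, -0.968, 0.001], [-0.0, -0.001, -1.0]]
wrist_force: [0.4, -0.9, -0.1]
finger_gap: 1.002
```

View pics/w7a.png

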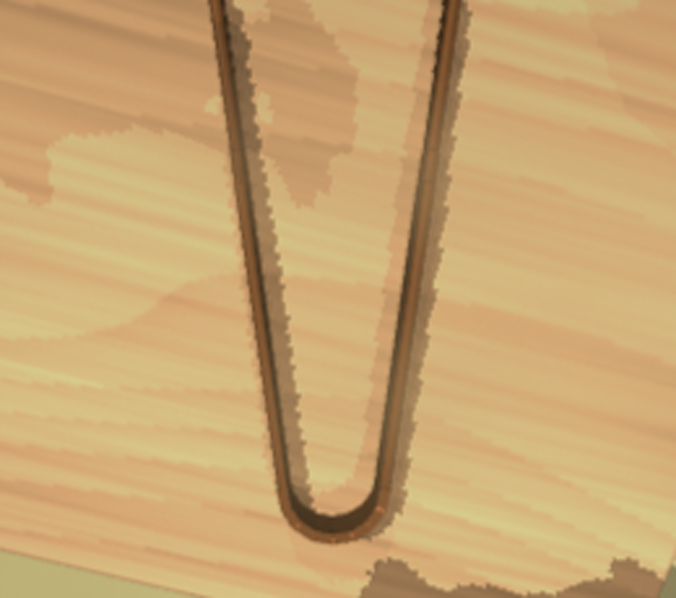

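The tongs point straight up the wrist picture: bow near (328,208), arms symmetric at about (291,77) and (364,77).

```bash
python3 - <<'E'
from h import *
np.set_printoptions(precision=4,suppress=True)
d=np.load("w7.npz");c=dict(intrinsics=d["K"],pose=d["P"])
f=lambda x,y:onz("w",200+x/2.6,y/2.6,.162,c)
l1,l2,r1,r2,b=f(225,100),f(273,400),f(437,100),f(396,400),f(334,540)
ul=(l1-l2)/np.linalg.norm(l1-l2);ur=(r1-r2)/np.linalg.norm(r1-r2);u=(ul+ur);u/=np.linalg.norm(u)
print(l1,l2,r1,r2,b,np.degrees(np.arctan2(u[1],u[0])), np.degrees(np.arccos(ul@ur)))
g=b+.095*u
n=np.array([-u[1],u[0],0])
# mid offset
m=((l1+r1)/2+(l2+r2)/2)/2; print("offs",(m-b)@n); g=b+.095*u+n*((m-b)@n);print("grip",g)
# width at grip
w=lambda p,uu:(p+uu*((g-p)@u)/(uu@u))
print("width centre",np.linalg.norm(w(l1,ul)-w(r1,ur)))
s=env.sense();print(s["tool_pos"],s["tool_rot"].T@(g-s["tool_pos"])*1000, np.degrees(np.arctan2(*s["tool_rot"][1::-1,0])))
E
```

```text
[ 0.5584 -0.196   0.162 ] [ 0.4694 -0.2335  0.162 ] [ 0.5751 -0.2606  0.162 ] [ 0.48   -0.2746  0.162 ] [ 0.4251 -0.2671  0.162 ] 15.589450471447124 14.44051909831701
offs -0.0007397464867531557
grip [ 0.5168 -0.2422  0.162 ]
width centre 0.053511235424863045
[ 0.4591 -0.2488  0.3312] [ 57.4702   8.1488 169.2343] 14.504214737799376
```

```bash
python3 -m creep '[[28,4,20,0,0,-0.005],[56,8,50,0,0,-0.01],[56,8,80,0,0,-0.01],[56,8,110,0,0,-0.01],[56,8,135,0,0,-0.01],[56,8,155,0,0,-0.01],[56,8,172,0,0,-0.01],[56,8,182,0,0,-0.01],[56,8,190,0,0,-0.01],[56,8,190,0,0,-0.01]]' 1 20; python3 -m creep '[[0,0,0,0,0,0],[0,0,0,0,0,0],[0,0,0,0,0,0],[0,0,0,0,0,0]]' 0.32 20
python3 - <<'E'
from h import *
im=env.snapshot("wrist");cv2.imwrite("pics/w8.png",im[:,:,::-1])
im=env.snapshot("side");cv2.imwrite("pics/s8.png",cv2.resize(im[180:330,230:430,::-1],(800,600)))
E
```

```text
t: 12.4
tool_pos: [0.5152, -0.2434, 0.1408]
tool_rot: [[0.966, 0.259, -0.001], [0.259, -0.966, 0.0], [-0.001, -0.001, -1.0]]
wrist_force: [-0.4, -0.7, -0.5]
finger_gap: 1.0
t: 12.8
tool_pos: [0.5157, -0.2441, 0.1419]
tool_rot: [[0.966, 0.259, 0.001], [0.259, -0.966, -0.001], [0.001, 0.001, -1.0]]
wrist_force: [0.7, -0.8, 4.2]
finger_gap: 0.659
```

View pics/w8.png

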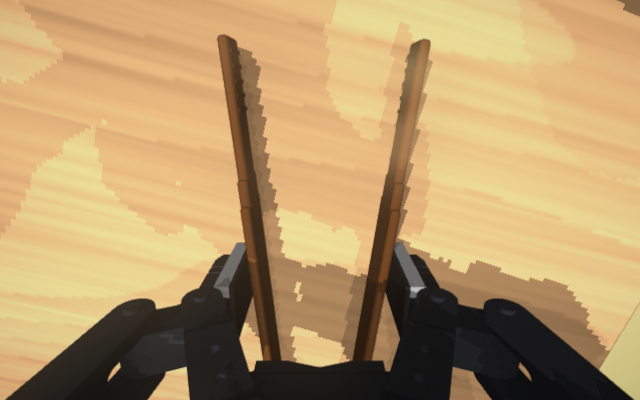

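View pics/s8.png

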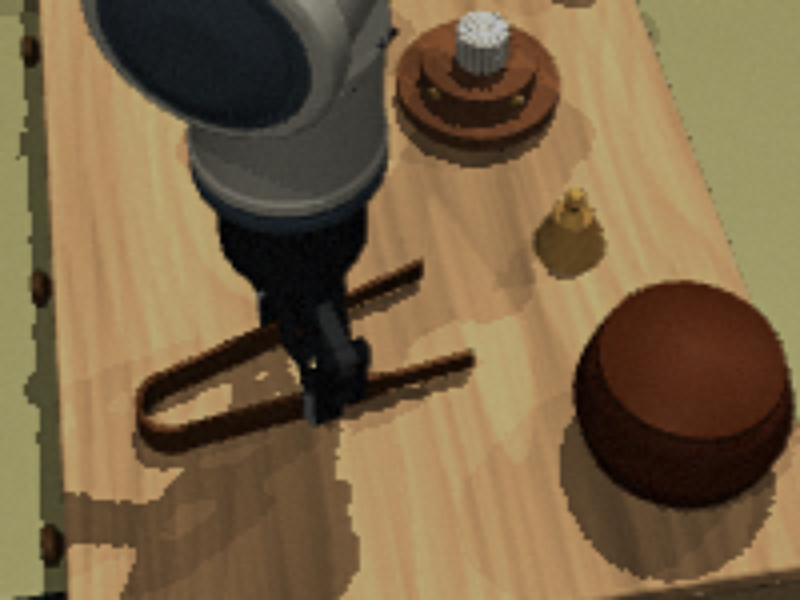

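The pads straddle both arms, with the grip points at about (250,265) and (388,270). There is a 4 N upward force, so I ease up 2 mm and squeeze further.

```bash
python3 -m creep '[[0,0,-1,0,0,0],[0,0,-2,0,0,0],[0,0,-2,0,0,0]]';  python3 -m creep '[[0,0,0,0,0,0],[0,0,0,0,0,0],[0,0,0,0,0,0],[0,0,0,0,0,0]]' 0.14 20
python3 - <<'E'
from h import *
im=env.snapshot("wrist");cv2.imwrite("pics/w9.png",im[:,:,::-1])
E
```

```text
t: 13.2
tool_pos: [0.5152, -0.2438, 0.1433]
tool_rot: [[0.966, 0.259, -0.0], [0.259, -0.966, 0.0], [-0.0, -0.0, -1.0]]
wrist_force: [-0.2, -0.1, -0.7]
finger_gap: 0.658
t: 13.6
tool_pos: [0.5152, -0.2439, 0.1433]
tool_rot: [[0.966, 0.259, -0.0], [0.259, -0.966, 0.0], [-0.0, -0.0, -1.0]]
wrist_force: [-0.5, -0.5, 1.5]
finger_gap: 0.575
```

View pics/w9.png

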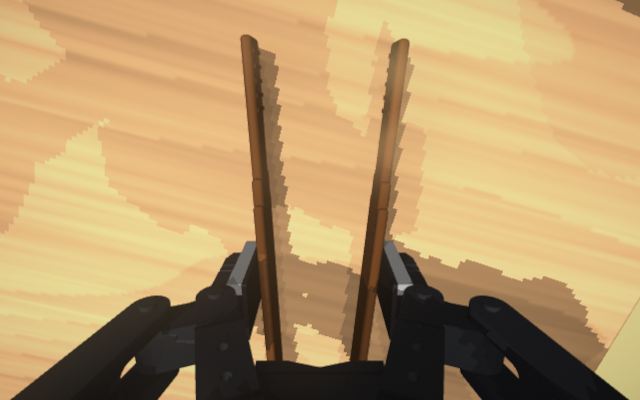

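```bash
python3 - <<'E'
from h import *
np.set_printoptions(precision=4,suppress=True)
s=env.sense()
for z in (.158,):
    for p in [(242,37),(258,40),(392,40),(409,40),(260,80),(384,80)]:
        q=onz("wrist",*p,z); print(p,q,s["tool_rot"].T@(q-s["tool_pos"])*1000)
E
```

```text
(242, 37) [ 0.5948 -0.1964  0.158 ] [ 89.1284 -25.2297 -14.754 ]
(258, 40) [ 0.5953 -0.2018  0.158 ] [ 88.2011 -19.9246 -14.7542]
(392, 40) [ 0.6069 -0.2452  0.158 ] [ 88.2048  25.005  -14.7568]
(409, 40) [ 0.6084 -0.2507  0.158 ] [ 88.2053  30.7052 -14.7571]
(260, 80) [ 0.583  -0.2052  0.158 ] [ 75.4095 -19.8824 -14.7535]
(384, 80) [ 0.5941 -0.2466  0.158 ] [ 75.4127  23.0129 -14.7559]
```

```bash
python3 -m creep '[[0,0,-2,0,0,0],[0,0,-5,0,0,0],[0,0,-10,0,0,0],[0,0,-20,0,0,0],[0,0,-35,0,0,0],[0,0,-55,0,0,0],[0,0,-75,0,0,0],[0,0,-95,0,0,0],[0,0,-110,0,0,0],[0,0,-110,0,0,0]]'
python3 - <<'E'
from h import *
c=env.calibration("wrist");im=env.snapshot("wrist");cv2.imwrite("pics/w10.png",im[:,:,::-1])
np.savez("w10.npz",K=c["intrinsics"],P=c["pose"])
im=env.snapshot("side");cv2.imwrite("pics/s10.png",cv2.resize(im[120:300,210:450,::-1],(800,600)))
E
```

```text
t: 14.65
tool_pos: [0.5162, -0.2444, 0.256]
tool_rot: [[0.966, 0.259, 0.004], [0.259, -0.966, -0.002], [0.003, 0.003, -1.0]]
wrist_force: [1.2, 0.5, -1.2]
finger_gap: 0.57
```

View pics/w10.png

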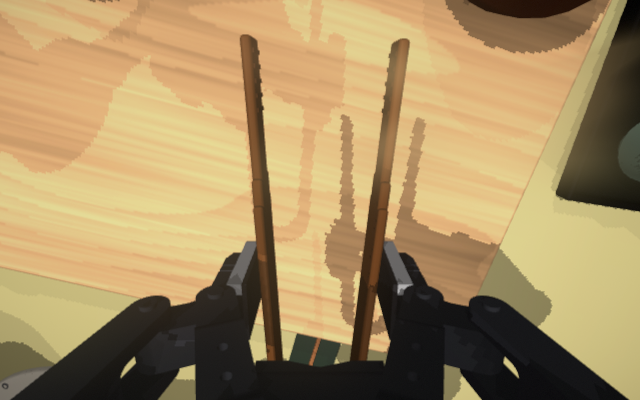

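View pics/s10.png

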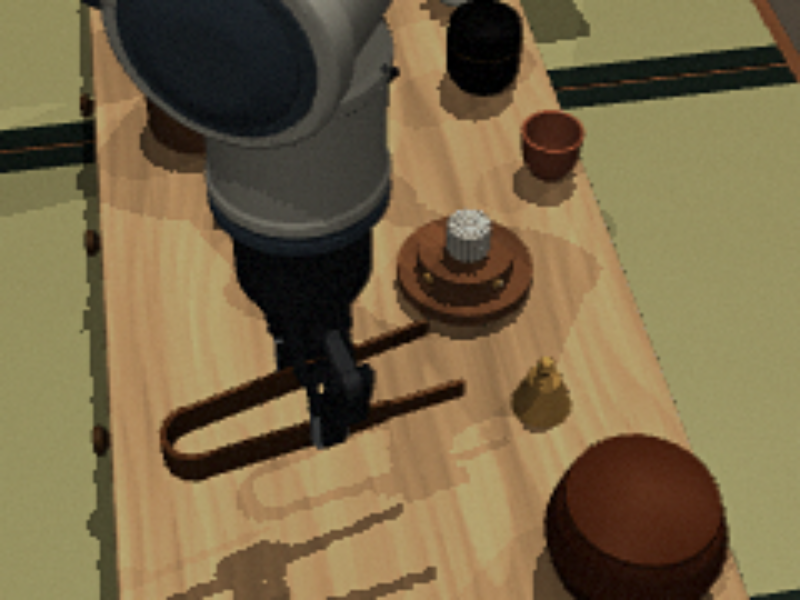

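The tongs hang level in the gripper with the same wrist view as before the lift, so they have not slipped. Now I find the sweet's exact place.

```bash
python3 - <<'E'
from h import *
np.set_printoptions(precision=4,suppress=True)
for n in ("top","side"):
    im=env.snapshot(n)[:,:,::-1].copy(); cv2.imwrite(f"pics/{n}11.png",im)
    c=proj(n,[.655,-.0545,.19]).astype(int); 
    hsv=cv2.cvtColor(im,cv2.COLOR_BGR2HSV)
    x0,y0=c[0]-25,c[1]-25
    cr=hsv[y0:y0+50,x0:x0+50]
    m=((cr[:,:,1]<60)&(cr[:,:,2]>70)).astype(np.uint8)
    k,l,st,ce=cv2.connectedComponentsWithStats(m); i=1+np.argmax(st[1:,4]); u=ce[i]+[x0,y0]
    print(n,st[i],u,onz(n,*u,.194), onz(n,*u,.190))
    cv2.imwrite(f"pics/{n}11z.png",cv2.resize(im[y0:y0+50,x0:x0+50],(500,500),interpolation=cv2.INTER_CUBIC))
d=np.load("w10.npz");c=dict(intrinsics=d["K"],pose=d["P"])
w=cv2.imread("pics/w10.png");cv2.imwrite("pics/w10z.png",cv2.resize(w[20:220,220:430],None,fx=2.9,fy=2.9,interpolation=cv2.INTER_CUBIC))
E
cd pics; python3 -c "
import cv2,numpy as np
cv2.imwrite('c11.png',np.hstack([cv2.resize(cv2.imread(f'{n}11z.png'),(400,400)) for n in ('top','side')]))"
```

```text
top [ 20  19  13  13 139] [345.8993 166.705 ] [ 0.6571 -0.0544  0.194 ] [ 0.658  -0.0545  0.19  ]
side [ 20  18  13  15 145] [350.4345 189.3103] [ 0.6564 -0.0541  0.194 ] [ 0.6574 -0.0503  0.19  ]
```

View pics/c11.png

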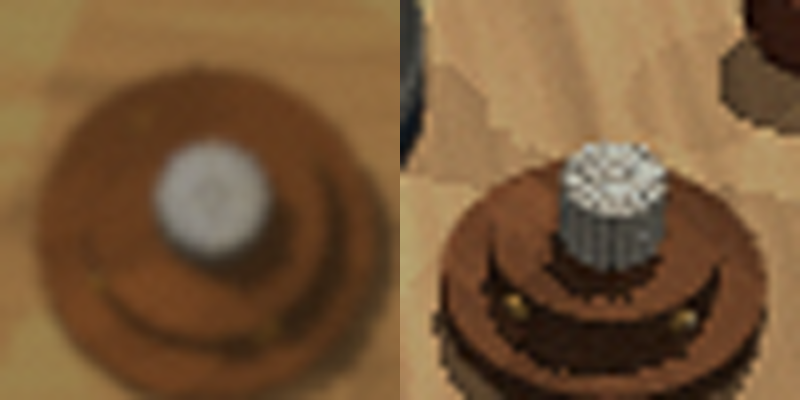

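View pics/w10z.png

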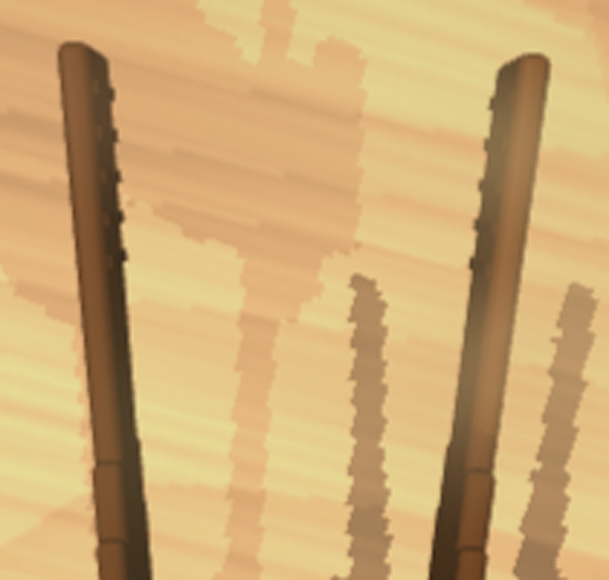

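Top and side agree on the sweet standing centred on the spigot: top disc at (346,166) in the top view. The tong pads show in the wrist zoom at row 165, with inner edges at 97 and 505.

```bash
python3 - <<'E'
from h import *
np.set_printoptions(precision=4,suppress=True)
s=env.sense();d=np.load("w10.npz");c=dict(intrinsics=d["K"],pose=d["P"]);p=s["tool_pos"];R=s["tool_rot"];print(p)
T=[]
for x,y in [(97,165),(505,165),(75,165),(535,165)]:
    q=onz("w",220+x/2.9,20+y/2.9,p[2]+.0147,c);t=R.T@(q-p)*1000;T.append(t);print(t)
my=(T[0][1]+T[1][1])/2; print("mid y",my)
sw=np.array([.6555,-.0545,0]); 
off=R@np.array([.074,my/1000,0])
tgt=sw-off; tgt[2]=.184; print(tgt, R.T@(tgt-p)*1000)
E
```

```text
[ 0.5149 -0.2437  0.2526]
[ 77.498  -21.7449 -14.7437]
[ 77.5069  28.2086 -14.7864]
[ 77.4976 -24.4351 -14.7414]
[ 77.5075  31.8864 -14.7895]
mid y 3.2318616500918846
[ 0.5832 -0.0705  0.184 ] [ 110.8233 -149.5039   68.6307]
```

```bash
python3 -m creep '[[10,-12,0,0,0,0],[30,-35,0,0,0,0],[50,-60,0,0,0,0],[70,-88,0,0,0,0],[85,-113,0,0,0,0],[98,-133,5,0,0,0],[107,-145,10,0,0,0],[111,-150,15,0,0,0],[111,-150,15,0,0,0],[111,-150,15,0,0,0]]'
python3 - <<'E'
from h import *
c=env.calibration("wrist");im=env.snapshot("wrist");cv2.imwrite("pics/w12.png",im[:,:,::-1])
np.savez("w12.npz",K=c["intrinsics"],P=c["pose"]);print(env.sense()["tool_pos"])
cv2.imwrite("pics/w12z.png",cv2.resize(im[0:200,220:430,::-1],None,fx=2.9,fy=2.9,interpolation=cv2.INTER_CUBIC))
E
```

```text
t: 15.85
tool_pos: [0.5835, -0.0709, 0.238]
tool_rot: [[0.966, 0.258, -0.001], [0.258, -0.966, -0.0], [-0.001, -0.0, -1.0]]
wrist_force: [0.3, -0.7, -0.7]
finger_gap: 0.572
[ 0.58354801 -0.07116076  0.23828163]
```

View pics/w12z.png

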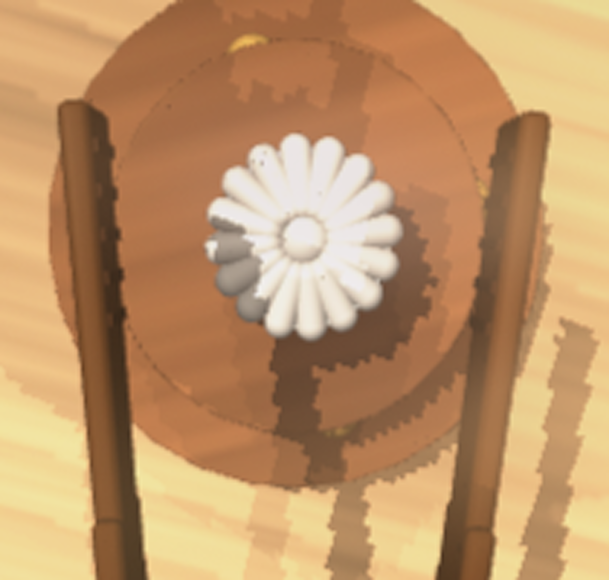

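The sweet sits between the tips in the wrist view, its centre at (325,82), nearly midway between the arms.

```bash
python3 - <<'E'
from h import *
s=env.sense();d=np.load("w12.npz");c=dict(intrinsics=d["K"],pose=d["P"]);p=s["tool_pos"];R=s["tool_rot"]
print(R.T@(onz("w",220+304/2.9,238/2.9,.204,c)-p)*1000)
for a in [(97,165+58),(505,165+58),(85,105),(530,115)]: print(R.T@(onz("w",220+a[0]/2.9,a[1]/2.9,p[2]+.0147,c)-p)*1000)
E
```

```text
[74.86135631  3.00769539 34.26856099]
[ 76.40681513 -22.33257712 -14.71730581]
[ 76.43367553  26.12392498 -14.70974851]
[ 89.32330842 -23.0131571  -14.7197483 ]
[ 88.28880859  28.26139815 -14.71155924]
```

```bash
python3 -m creep '[[1,0,8,0,0,0],[1,0,18,0,0,0],[1,0,27,0,0,0],[1,0,35,0,0,0],[1,0,42,0,0,0],[1,0,48,0,0,0],[1,0,52,0,0,0],[1,0,54,0,0,0],[1,0,54,0,0,0]]'
python3 - <<'E'
from h import *
im=env.snapshot("wrist");cv2.imwrite("pics/w13.png",im[:,:,::-1]);print(env.sense()["tool_pos"])
a=cv2.resize(im[0:200,220:430,::-1],(420,400))
im=env.snapshot("side")[:,:,::-1];b=cv2.resize(im[140:240,280:380],(380,400),interpolation=cv2.INTER_CUBIC)
cv2.imwrite("pics/c13.png",np.hstack([a,b]))
E
```

```text
t: 16.8
tool_pos: [0.5846, -0.07, 0.1842]
tool_rot: [[0.966, 0.259, -0.0], [0.259, -0.966, 0.0], [-0.0, -0.0, -1.0]]
wrist_force: [-0.1, -0.3, 0.1]
finger_gap: 0.567
[ 0.58473334 -0.06999135  0.18437759]
```

View pics/c13.png

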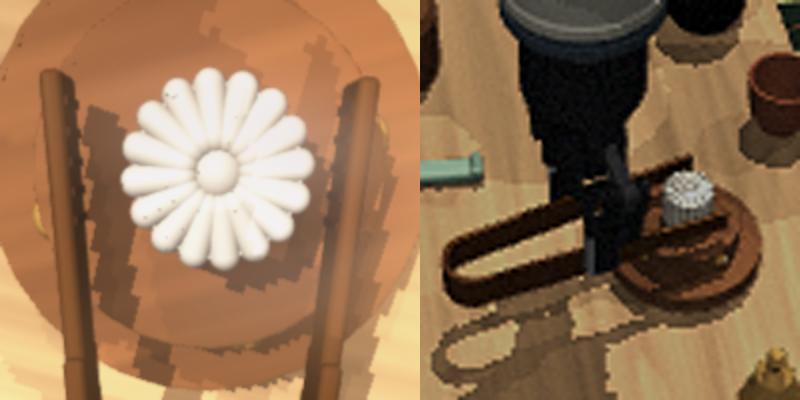

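The arms straddle the sweet, which sits about 1 mm to the right of centre. I shift by that and close gently.

```bash
python3 -m creep '[[0,1,0,0,0,0],[0,1,0,0,0,0],[0,1,0,0,0,0]]' 0.04 20; python3 -m creep '[[0,0,0,0,0,0],[0,0,0,0,0,0],[0,0,0,0,0,0]]' -0.04 20;  python3 -m creep '[[0,0,0,0,0,0],[0,0,0,0,0,0],[0,0,0,0,0,0],[0,0,0,0,0,0],[0,0,0,0,0,0],[0,0,0,0,0,0]]' -0.25 24
python3 - <<'E'
from h import *
im=env.snapshot("wrist");cv2.imwrite("pics/w14.png",im[:,:,::-1]);print(env.sense()["tool_pos"])
a=cv2.resize(im[0:200,220:430,::-1],(420,400))
im=env.snapshot("side")[:,:,::-1];b=cv2.resize(im[140:240,280:380],(380,400),interpolation=cv2.INTER_CUBIC)
cv2.imwrite("pics/c14.png",np.hstack([a,b]))
E
```

```text
t: 17.2
tool_pos: [0.585, -0.071, 0.1844]
tool_rot: [[0.966, 0.259, 0.0], [0.259, -0.966, -0.0], [0.0, 0.0, -1.0]]
wrist_force: [1.0, 0.2, -1.6]
finger_gap: 0.523
t: 17.5
tool_pos: [0.5849, -0.071, 0.1843]
tool_rot: [[0.966, 0.259, 0.0], [0.259, -0.966, -0.0], [0.0, 0.0, -1.0]]
wrist_force: [0.1, 0.2, 0.2]
finger_gap: 0.481
t: 18.1
tool_pos: [0.585, -0.071, 0.1843]
tool_rot: [[0.966, 0.259, 0.0], [0.259, -0.966, -0.0], [0.0, 0.0, -1.0]]
wrist_force: [-1.2, -1.1, 3.0]
finger_gap: 0.469
[ 0.58496323 -0.07099177  0.18431635]
```

View pics/c14.png

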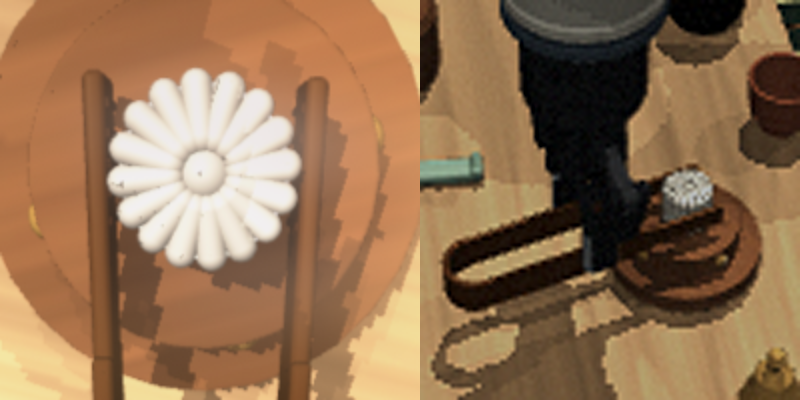

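The arms have stopped on the sweet (gap 0.469, about 40 mm over the outer faces, as expected). I lift slowly.

```bash
python3 -m creep '[[0,0,0,0,0,0],[0,0,0,0,0,0],[0,0,-1,0,0,0],[0,0,-2,0,0,0],[0,0,-4,0,0,0],[0,0,-7,0,0,0],[0,0,-10,0,0,0],[0,0,-13,0,0,0],[0,0,-15,0,0,0],[0,0,-15,0,0,0]]' -0.6 25
python3 - <<'E'
from h import *
im=env.snapshot("wrist")
a=cv2.resize(im[0:200,220:430,::-1],(420,400))
im=env.snapshot("side")[:,:,::-1];b=cv2.resize(im[140:240,280:380],(380,400),interpolation=cv2.INTER_CUBIC)
cv2.imwrite("pics/c15.png",np.hstack([a,b]))
E
```

```text
t: 19.2
tool_pos: [0.5851, -0.071, 0.1997]
tool_rot: [[0.966, 0.259, 0.001], [0.259, -0.966, -0.0], [0.001, 0.0, -1.0]]
wrist_force: [-0.1, -0.8, -0.7]
finger_gap: 0.466
```

View pics/c15.png

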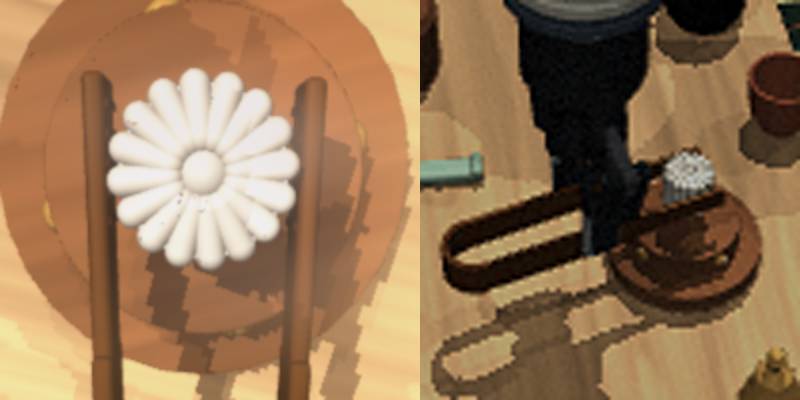

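The sweet rises with the tips, unchanged in the wrist view while the spigot falls away. I lift it the rest of the way.

```bash
python3 -m creep '[[0,0,-3,0,0,0],[0,0,-10,0,0,0],[0,0,-20,0,0,0],[0,0,-32,0,0,0],[0,0,-45,0,0,0],[0,0,-58,0,0,0],[0,0,-70,0,0,0],[0,0,-80,0,0,0],[0,0,-88,0,0,0],[0,0,-94,0,0,0]]'; python3 -m creep '[[0,0,-8,0,0,0],[0,0,-16,0,0,0],[0,0,-22,0,0,0],[0,0,-26,0,0,0],[0,0,-28,0,0,0],[0,0,-28,0,0,0],[0,0,-28,0,0,0],[0,0,-28,0,0,0],[0,0,-28,0,0,0],[0,0,-28,0,0,0]]'
python3 - <<'E'
from h import *
im=env.snapshot("wrist")
a=cv2.resize(im[0:200,220:430,::-1],(420,400))
im=env.snapshot("side")[:,:,::-1];cv2.imwrite("pics/s16.png",im)
im2=env.snapshot("top")[:,:,::-1];cv2.imwrite("pics/t16.png",im2)
b=cv2.resize(im[90:190,290:390],(380,400),interpolation=cv2.INTER_CUBIC)
cv2.imwrite("pics/c16.png",np.hstack([a,b]));print(np.abs(env.sense()["joint_vel"]).max())
E
```

```text
t: 20.3
tool_pos: [0.585, -0.071, 0.294]
tool_rot: [[0.966, 0.259, 0.0], [0.259, -0.966, -0.0], [0.0, 0.0, -1.0]]
wrist_force: [0.6, -0.1, -0.4]
finger_gap: 0.469
t: 21.3
tool_pos: [0.5849, -0.071, 0.3211]
tool_rot: [[0.966, 0.259, -0.0], [0.259, -0.966, 0.0], [-0.0, -0.0, -1.0]]
wrist_force: [-1.3, -0.8, -0.6]
finger_gap: 0.474
0.0020846776907698416
```

View pics/c16.png

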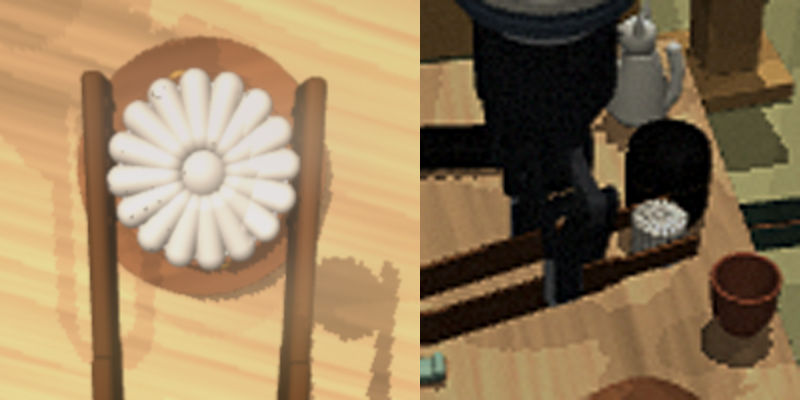

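View pics/s16.png

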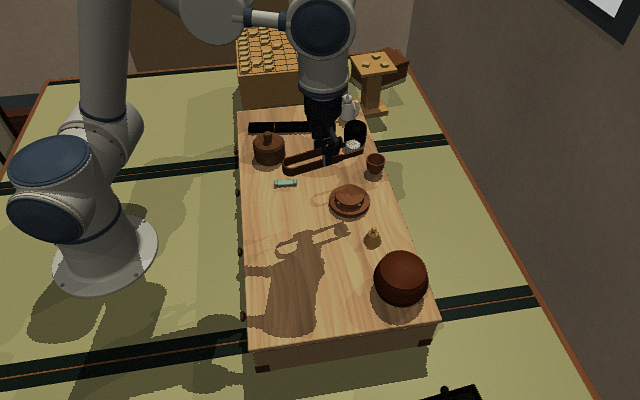

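View pics/t16.png

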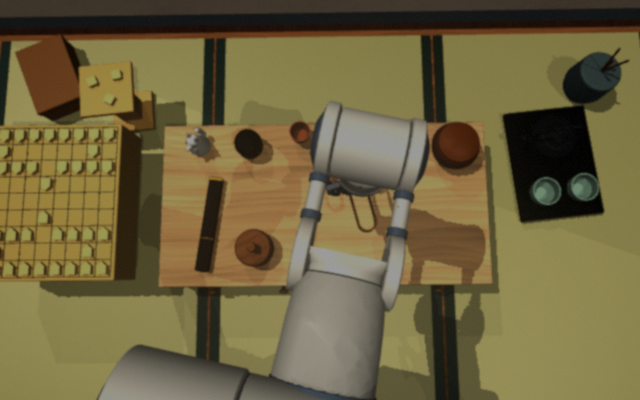

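The sweet is pinched at the tips, unchanged in the wrist view. In the side view it shows at (353,146), clear of everything. The lid stands upright at (254,247) in the top view, and every bystander in view is where it was (the arm hides the rest and bell from above, but the side view shows both).

```bash
python3 - <<'E'
from rig import env
s=env.sense();print(s["t"],s["tool_pos"],s["finger_gap"],s["wrist_force"]);print(env.hand_in())
E
```

```text
21.45 [ 0.58489235 -0.07099834  0.32124531] 0.46854377483666154 [ 0.05052185  0.28798292 -1.12601161]
the job is handed in; nothing more can be done
None
```

I pulled the lid straight off the keeper and stood it upright between the chopstick rest and the fan case. I then took up the tongs, closed their tips on the sweet and lifted it, and handed the job in at 21.5 s, well inside the 61 s limit.

- **Sweet:** it is pinched between the tong tips about 19 cm above the chest top, worked out from the tool height, and only the tongs touched it. Its place in the wrist picture did not change during the lift.
- **Grip:** the finger opening held steady at 0.47 (about 40 mm over the arms) with 25 N.
- **Stillness:** joint speeds were about 0.002 rad/s, and the wrist force was about 1 N.
- **Other things:** the last top and side pictures show the lid upright and the other things where they stood. The arm hid the rest and the bell from above, but the side view shows both.
- **Disagreements:** the camera estimates of the tong tips differed by 4 to 7 mm. I settled the final alignment in the wrist picture. While closing on the tongs, a brief 4 N upward force suggested the fingertips touched the chest, so I eased up 2 mm before gripping.

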